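Fit the seat ring and filter cartridge in the air-filter bowl of a carton packer

TASK

Reassemble the packer's air filter: lay the flanged seat ring flat on the floor of the steel bowl, neck upwards, and then lower the wide filter cartridge over its neck so that it stands upright, fully down on the ring's flange. Leave the slim spare cartridge standing where it is.

Things in the scene. Friction and masses are not known exactly. Their poses are not given: they have to be found in the camera images.
- bowl: Fixed shallow round steel bowl, open on top, on a square aluminium plate (110 x 110 x 8 mm) with bolt heads; a short brass-ended pipe stub sticks out of its side along +x. Bore 90 mm in diameter, 24 mm deep; rim 102 mm outside diameter, 32 mm above the bench. Origin: centre of the plate's underside, at bench level; z up. It never moves during a run, but its place and yaw vary between runs.
- bowl_floor (a point): Centre of the bowl's inner floor, 8 mm above the bowl's origin; z up. The seat ring's underside belongs here.
- seat_ring: Loose plain steel ring, 0.14 to 0.28 kg, standing on the bench neck upwards: a flat flange 70 mm in diameter and 10 mm thick, with a round neck in its middle, 26 mm in diameter, from 10 to 34 mm above the underside, then tapering to 18 mm at its top, 40 mm above the underside; a narrow hole runs through it. Origin: centre of the flange's underside; z up through the neck. Grip it by the neck.
- cartridge: The wide filter cartridge, loose, about 80 g: white hollow cylinder with grey ends, standing upright on the bench, 60 mm outside diameter, 46 mm hole right through, 55 mm high. Origin: centre of its underside; z up along its axis. Seated, its underside lies on the flange, 10 mm above the bowl's floor, with the neck inside its hole.
- spare_cartridge: The slim spare cartridge, for another machine: the same white and grey make, but 40 mm outside diameter, 24 mm hole, 75 mm high, standing upright on the bench. Origin: centre of its underside; z up. To be left alone.

How it is judged:
On the way, in this order (a step that is already met when the one before it is completed fails the run):
1. the seat ring lies flat on the bowl's floor, neck up, let go, before the cartridge is over it (horizontal distance between seat_ring and bowl_floor below 0.016 m and z of seat_ring in the frame of bowl_floor below 0.004 m and angle between seat_ring's own z axis and vertical below 0.12 rad and contact force between seat_ring and the fingers below 0.1 N), for 0.2 s.
2. the cartridge stands on the ring's flange, around the neck (horizontal distance between cartridge and seat_ring below 0.016 m and z of cartridge in the frame of bowl_floor below 0.015 m and angle between cartridge's own z axis and vertical below 0.12 rad), for 0.2 s.
At the end, for the whole second after the job is handed in: The seat ring lies neck up on the bowl's floor (centre within 16 mm, height 4 mm, tilt 7 degrees); the wide cartridge stands around its neck on the flange (centre within 16 mm of the ring's, underside 5 to 15 mm above the bowl's floor, tilt 7 degrees); both are at rest (all of step 2 and horizontal distance between seat_ring and bowl_floor below 0.016 m and z of seat_ring in the frame of bowl_floor below 0.004 m and angle between seat_ring's own z axis and vertical below 0.12 rad and z of cartridge in the frame of bowl_floor above 0.005 m and linear speed of each of cartridge, seat_ring below 0.02 m/s); the robot touches nothing.
It fails at once if the slim spare cartridge is moved by more than 30 mm or knocked over (distance of spare_cartridge from where it was at the start of the episode above 0.03 m or angle between spare_cartridge's own z axis and vertical above 0.4 rad).
It also fails if it takes over 58 s, if anything falls off the work surface, if the arm or the gripper's body presses on something with over 40 N, if the wrist force passes 120 N, or if a joint passes its speed limit or range.

ROBOT

A 7-joint arm with a two-finger parallel gripper is mounted at the origin on the work surface. World frame = base frame: x ahead of the robot, y to its left, z up, the work surface at z = 0. Lengths are in m, angles in rad, forces in N, time in s.
With the tool pointing down it reaches from about 0.35 to 0.9 m from the base axis. Payload 7.2 kg.
Tool frame: the origin (TCP) lies at the very end of the fingers, on their centre line; the grasp point (between the pads) lies 19 mm behind it; z points along the fingers, y is the line along which they close (so a half turn about z gives the same grasp; the last joint's range is limited). The gripper opens to 85 mm and grips with 20 to 120 N. Pads are 22 mm wide; open, the fingers measure 114 mm over their backs; the gripper's body (76 mm by 85 mm) begins 54 mm behind the grasp point. The pads swing forward as they close: fully open they stand 13 mm farther back than shut.
Start: joints at [-1.185, 0.411, -0.013, 1.596, 0.006, 1.134, -0.082], TCP at [0.274, 0.562, 0.231] pointing down, gripper open.
Joint ranges: [-2.95, 2.95], [-0.29, 1.99], [-1.47, 1.44], [0.14, 2.54], [-1.03, 4.17], [0.13, 1.85], [-2.86, 2.86]. Speed limits (rad/s): [2.39, 2.39, 3.01, 3.01, 3.14, 3.14, 3.14].

INTERFACE

Orientations are given as a unit quaternion [x, y, z, w].
In Python, from cell import ctrl gives the robot as it stands. Calls block until the motion is done:
- ctrl.movep(position, orientation): joint-space move of the TCP to a pose.
- ctrl.move_l(position, orientation=None, feed=0.15, stop_force=None): straight line of the TCP; orientation=None keeps the orientation; feed is the mean speed in m/s. With stop_force (N) it stops when the force on the tool has changed by that much, and returns True; else False.
- ctrl.goto_joints(angles): joint-space move.
- ctrl.move_gripper(opening, force=None): finger opening in m; force is the grip in N (None keeps the last); returns when the fingers have stopped.
- ctrl.pause(seconds).
- ctrl.solve_ik(position, orientation): joint angles nearest the present ones, or None.
- ctrl.read_state(): the state.
- ctrl.snapshot(name): name is "side" or "top"; returns (picture, depth): 480x640x3 uint8, red, green, blue; 480x640 float32, m along the optical axis (not along the pixel's ray), 0 where there is no reading.
- ctrl.get_calibration(name): a dict with "intrinsics" (3x3 intrinsics, pixels), "k1" (the pictures are not rectified: a ray, as slopes to the right and down, at radius r is drawn at 1 + k1 r^2 times it, then the intrinsics apply), "world_from_camera" (4x4, takes a point from camera to world coordinates). Camera axes: x right, y down, z forward; pixel columns grow to the right and rows downward; lengths in m; the calibration is good to about 2 mm. A picture is of the moment at which its call begins. get_calibration takes no time and is no camera call.
A pose or a line that the arm cannot do raises ctrl.PlanningError and nothing moves.
- ctrl.hand_in(): hands the job in; it is judged then, once.
Trained networks look in the newest picture that a camera, given by its name, has taken for a name from the list of things; names that differ only in an ending like _2 or _b are one class to them, and where a whole thing is asked for, a point or a joint stands for the part that bears it (a point fixed in the world has none). Each returns a list of dicts, best first, with "score" (0 to 1); they miss things now and then, are a little off and sometimes report something else, mostly with a low value. They report only what shows in the picture. A call takes as long as a camera call.
- ctrl.search_frame(name, camera): "position" ([x, y, z] in m, in world coordinates, good to about 4 mm: the middle of the surface that is visible of it).
- ctrl.landmark_of(name, camera): "position" ([x, y, z] in m, in world coordinates, good to about 4 mm: a listed point, or the origin of a listed thing).
The state is a dict: "time_s": time; "qpos": joint angles; "qvel": joint speeds; "tau": joint torques, N m; "tcp_pos": TCP position; "tool_rot": TCP orientation; "force": force on the tool from outside, world axes, zero at the start; "torque": the same for the moment, N m; "opening": finger opening in m; "grip_force": force on a finger pad.
Only numpy, scipy, OpenCV 4.12 (cv2) and the standard library are available. Lean on these libraries where they do the work, as an engineer would, in place of code of your own. Each camera call takes 0.05 s, during which the arm holds its last target. There are 200 camera calls.

## Working session

There is one attempt and no reset: what is moved stays moved. The work goes in short steps, each a Python script; the robot and the scene stay as the last script left them, time stands still between calls to the robot, and variables do not carry over. Pictures are saved under pics/ and viewed, at most 10 in all, crops included, and the job is handed in when it is done.

```bash
mkdir -p pics; ls; python3 - <<'E'
from cell import ctrl
import cv2, numpy as np
for c in ("top","side"):
    p,d=ctrl.snapshot(c); cv2.imwrite(f"pics/{c}0.png",p[:,:,::-1]); np.save(f"{c}d.npy",d)
    print(c,ctrl.get_calibration(c))
    for n in ("bowl_floor","bowl","seat_ring","cartridge","spare_cartridge"):
        print(n,[(np.round(r["position"],3),round(r["score"],2)) for r in ctrl.landmark_of(n,c)[:3]])
print(ctrl.read_state())
E
```

```text
pics
top {'intrinsics': array([[526.07831438,   0.        , 311.05713749],
       [  0.        , 526.07831438, 234.0533532 ],
       [  0.        ,   0.        ,   1.        ]]), 'k1': -0.06511143253857815, 'world_from_camera': array([[ 0.02524506, -0.99057334,  0.13463707,  0.4187149 ],
       [-0.99959903, -0.02328521,  0.01611169, -0.00919262],
       [-0.01282476, -0.13498983, -0.99076398,  1.09123437],
       [ 0.        ,  0.        ,  0.        ,  1.        ]])}
bowl_floor [(array([0.624, 0.027, 0.012]), 0.95)]
bowl [(array([0.628, 0.031, 0.   ]), 0.93)]
seat_ring [(array([ 0.45 , -0.018,  0.002]), 0.64)]
cartridge [(array([ 0.577, -0.248, -0.   ]), 0.77)]
spare_cartridge [(array([0.459, 0.23 , 0.   ]), 0.9)]
side {'intrinsics': array([[473.91535289,   0.        , 314.44056195],
       [  0.        , 473.91535289, 238.78574851],
       [  0.        ,   0.        ,   1.        ]]), 'k1': -0.039491572928216465, 'world_from_camera': array([[ 0.82306589, -0.32864212,  0.46320287,  0.08648372],
       [-0.56793446, -0.48143409,  0.66758645, -0.67120543],
       [ 0.00360462, -0.812
[... 386 characters left out ...]
85)]
{'time_s': 0.6, 'qpos': array([-1.18520032,  0.41108166, -0.01275323,  1.5961996 ,  0.00557921,
        1.13431047, -0.08220983]), 'qvel': array([-0.000642  ,  0.00113313, -0.00109382, -0.00154035, -0.00127076,
        0.00191917,  0.0009189 ]), 'tau': array([-2.70582241e-04, -6.00099707e+01,  6.81297965e-01, -2.99621075e+01,
        1.41485085e-02,  2.15242908e-03, -1.26404444e-05]), 'tcp_pos': array([0.27396315, 0.56175373, 0.2313088 ]), 'tool_rot': array([ 2.24936876e-01,  9.74373338e-01,  2.10719641e-05, -1.70849201e-05]), 'force': array([-0.05395829,  0.19543363, -0.75966343]), 'torque': array([0.01966323, 0.00420647, 0.04881107]), 'grip_force': 0.0, 'opening': 0.08525019582021146}
```

View pics/top0.png

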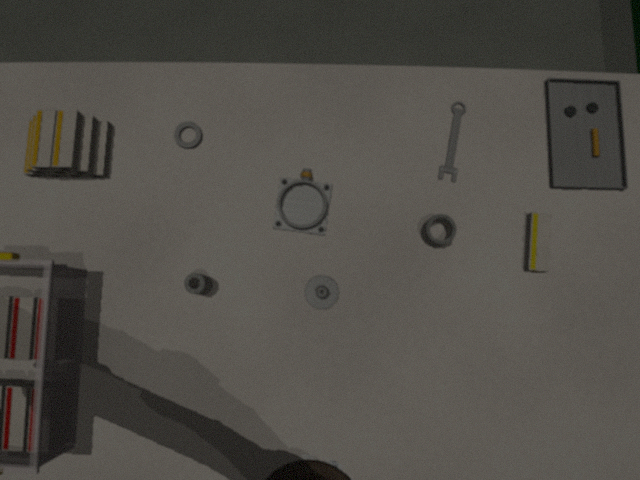

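View pics/side0.png

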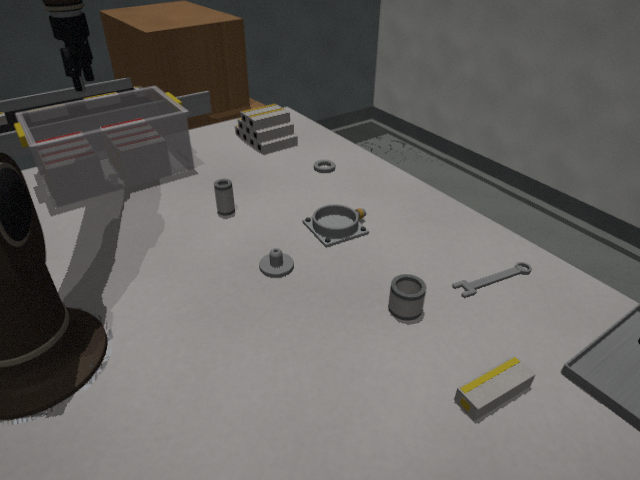

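The top view shows the bowl at (304,205), ring at (322,292), wide cartridge at (438,230) and spare at (198,284). The side view agrees, and the detections match. Next I'll cross-check with back-projection, then fetch the ring.

```bash
cat >h.py <<'E'
from cell import ctrl
import cv2, numpy as np
def pix(c,u,v,z):
    k=ctrl.get_calibration(c); T=k["world_from_camera"]
    p=cv2.undistortPoints(np.array([[[u,v]]],float),k["intrinsics"],np.array([k["k1"],0,0,0,0.]))[0,0]
    r=T[:3,:3]@[p[0],p[1],1]; return T[:3,3]+r*(z-T[2,3])/r[2]
def q(p):
    t=(np.arctan2(p[1],p[0])+np.pi/2)/2; return [np.cos(t),np.sin(t),0,0]
def st(m=""):
    s=ctrl.read_state(); print(m,round(s["time_s"],2),np.round(s["tcp_pos"],4),"op",round(s["opening"],4),"gf",round(s["grip_force"],1),"F",np.round(s["force"],1))
def shot(c,n,xy,z,h=70):
    "crop of h px half-size about world point, x4"
    p,d=ctrl.snapshot(c); k=ctrl.get_calibration(c); T=k["world_from_camera"]
    w=T[:3,:3].T@(np.array([*xy,z])-T[:3,3]); u,v=(k["intrinsics"]@(w/w[2]))[:2]; u,v=int(u),int(v)
    x0,y0=max(u-h,0),max(v-h,0); print(n,"crop origin",x0,y0)
    cv2.imwrite(f"pics/{n}.png",cv2.resize(p[y0:v+h,x0:u+h,::-1],None,fx=4,fy=4))
E
python3 - <<'E'
from h import *
for n,u,v,z in (("ring",322,292,.04),("bowl",304,205,.032),("cart",438.5,230,.055),("spare",196,283,.075)): print(n,np.round(pix("top",u,v,z),4))
for n,u,v,z in (("ring",276.5,251,.04),("bowl",335,217,.032),("cart",408,285,.055)): print(n,np.round(pix("side",u,v,z),4))
for n,p in (("ring",(.448,-.019,.15)),("bowl",(.627,.03,.15)),("cart",(.577,-.25,.2))): print(n,np.round(ctrl.solve_ik(p,q(p)),2))
shot("top","t1",(.53,.0),.03,75)
E
```

```text
ring [ 0.4458 -0.0168  0.04  ]
bowl [0.6224 0.024  0.032 ]
cart [ 0.5736 -0.2459  0.055 ]
spare [0.4559 0.2278 0.075 ]
ring [ 0.4463 -0.0228  0.04  ]
bowl [0.6209 0.0203 0.032 ]
cart [ 0.5749 -0.2533  0.055 ]
ring [-0.57  0.23  0.59  2.13 -0.17  0.83  0.08]
bowl [-0.52  0.54  0.57  1.71 -0.34  1.    0.22]
cart [-0.34  0.64  1.04  1.67 -0.59  1.18  0.44]
t1 crop origin 239 175
```

View pics/t1.png

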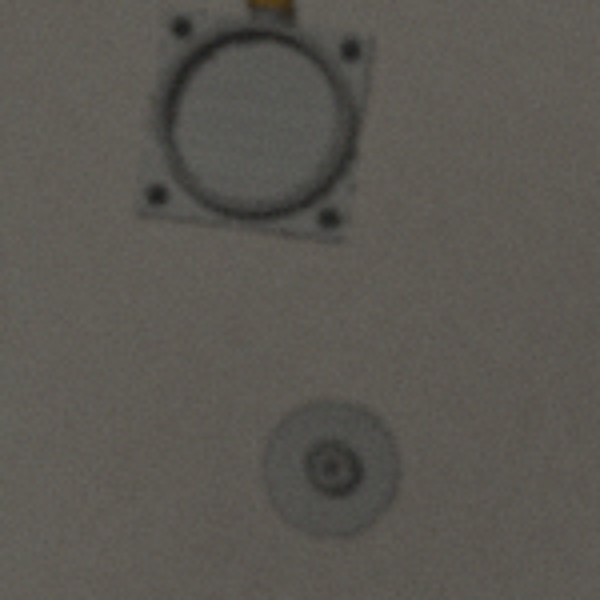

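The crop shows the bowl rim centred at px (304,205.5) and the ring at px (322,292). Both agree within about 4 mm, so I'll fetch the ring.

```bash
python3 - <<'E'
from h import *
R=np.array([.447,-.0195]); 
s=ctrl.read_state()["tcp_pos"]; ctrl.move_l([s[0],s[1],.32])
Q=q(R)
ctrl.movep([*R,.16],Q); ctrl.move_gripper(.06,40)
ctrl.move_l([*R,.05],Q,feed=.12); st("above")
hit=ctrl.move_l([*R,.0125],Q,feed=.03,stop_force=6); st(f"down {hit}")
ctrl.move_gripper(0,40); st("grip")
ctrl.move_l([*R,.10],Q,feed=.08); st("lift")
shot("side","s1",R,.09,75)
print(ctrl.landmark_of("seat_ring","side")[:1])
E
```

```text
above 5.08 [ 0.4474 -0.0196  0.0505] op 0.0602 gf 0.0 F [ 0.2  0.7 -0.1]
down False 6.47 [ 0.4472 -0.0195  0.0127] op 0.06 gf 0.0 F [-0.5 -0.2 -0.3]
grip 6.89 [ 0.4472 -0.0195  0.0128] op 0.0251 gf 38.9 F [-1.5 -0.1  5. ]
lift 8.13 [ 0.4466 -0.0195  0.0996] op 0.025 gf 39.4 F [-0.6  0.4 -2.6]
s1 crop origin 199 153
[{'position': [0.4457, -0.0176, 0.0866], 'score': 0.73}]
```

View pics/s1.png

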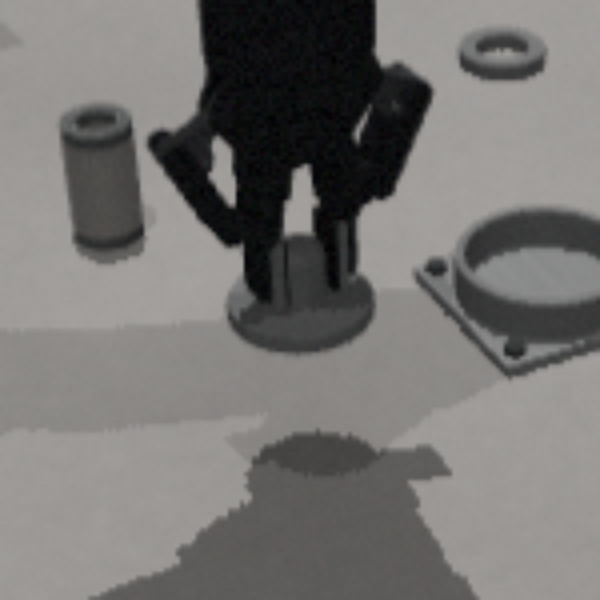

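The ring is held level by its neck, at (300,310) in the crop and clear of the bench. Now I'll place it in the bowl.

```bash
python3 - <<'E'
from h import *
B=np.array([.6245,.0255]); Q=q(B)
ctrl.movep([*B,.12],Q); ctrl.move_l([*B,.06],Q,feed=.08); st("over")
hit=ctrl.move_l([*B,.018],Q,feed=.025,stop_force=5); st(f"down {hit}")
ctrl.move_gripper(.042); st("open")
ctrl.move_l([*B,.10],Q,feed=.1); C=np.array([.576,-.25])
ctrl.movep([*((B+C)/2),.25],q((B+C)/2)); ctrl.movep([*C,.2],q(C)); ctrl.move_gripper(.085); st("above cart")
shot("top","t2",B,.03,60); print(ctrl.landmark_of("seat_ring","top")[:1],ctrl.landmark_of("bowl_floor","top")[:1])
E
```

```text
over 9.9 [0.6249 0.0254 0.0603] op 0.0253 gf 39.4 F [ 1.  -0.1 -2.2]
down True 11.31 [0.6244 0.0255 0.0209] op 0.0249 gf 40.1 F [-1.4 -0.8  5.2]
open 11.62 [0.6233 0.0255 0.0197] op 0.0423 gf 0.0 F [-0.1  0.8  0.5]
above cart 14.54 [ 0.5762 -0.2496  0.2002] op 0.0851 gf 0.0 F [ 0.5 -0.4  0.1]
t2 crop origin 243 144
[{'position': [0.6251, 0.0252, 0.0075], 'score': 0.71}] [{'position': [0.6294, 0.032, 0.008], 'score': 0.81}]
```

View pics/t2.png

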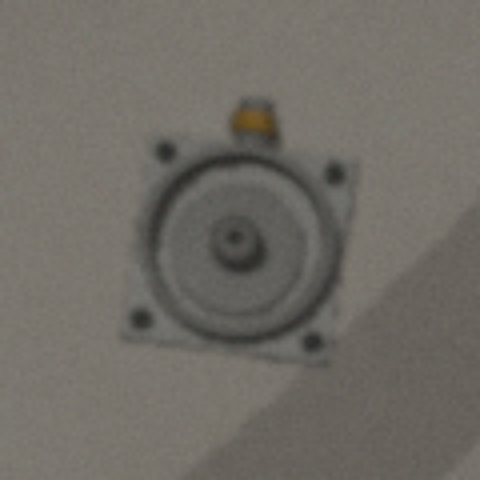

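The ring lies flat in the bowl, with its flange centred at about (237,247) in the crop and the rim at (245,247), so about 3 mm off. Next is the cartridge.

```bash
python3 - <<'E'
from h import *
C=np.array([.576,-.25]); Q=q(C)
ctrl.move_l([*C,.08],Q,feed=.12)
hit=ctrl.move_l([*C,.018],Q,feed=.04,stop_force=4); st(f"down {hit}")
if not hit:
    ctrl.move_gripper(0,25); st("grip")
    ctrl.move_l([*C,.13],Q,feed=.08); st("lift")
shot("side","s3",C,.13,75); print(ctrl.landmark_of("cartridge","side")[:1])
shot("top","t3",C,.13,75); print(ctrl.landmark_of("cartridge","top")[:1])
E
```

```text
down False 17.54 [ 0.5762 -0.2501  0.0182] op 0.0849 gf 0.0 F [0.4 0.5 0.3]
grip 17.9 [ 0.5762 -0.2501  0.0184] op 0.0591 gf 27.1 F [-0.7  0.4  5. ]
lift 19.45 [ 0.5757 -0.2499  0.1294] op 0.0593 gf 27.1 F [-0.2 -0.2 -1.1]
s3 crop origin 337 174
[{'position': [0.5774, -0.2516, 0.1088], 'score': 0.55}]
t3 crop origin 375 147
[{'position': [0.5759, -0.2489, 0.1146], 'score': 0.49}]
```

View pics/s3.png

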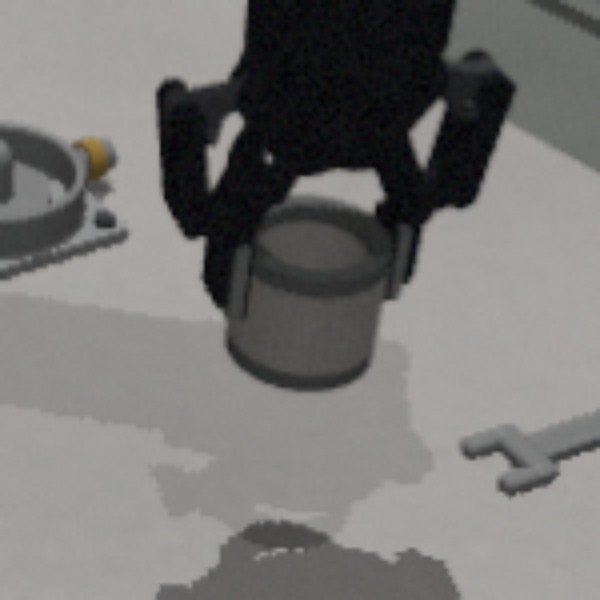

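The cartridge is held upright, with its top centre at (322,245) in the crop. It leans only as much as the gripper does in perspective. Lowering it over the neck.

```bash
python3 - <<'E'
from h import *
B=np.array([.6245,.0255]); Q=q(B); C=np.array([.576,-.25]); M=(B+C)/2
ctrl.movep([*M,.16],q(M)); ctrl.movep([*B,.13],Q); ctrl.move_l([*B,.10],Q,feed=.08); st("over")
hit=ctrl.move_l([*B,.033],Q,feed=.025,stop_force=4); st(f"down {hit}")
if ctrl.read_state()["tcp_pos"][2]<.040:
    ctrl.move_gripper(.085); st("open")
    ctrl.move_l([*B,.15],Q,feed=.1); ctrl.movep([.5,-.2,.3],q((.5,-.2))); st("away")
shot("top","t4",B,.05,60); shot("side","s4",B,.05,75)
for n in ("seat_ring","cartridge"):
  for c in ("top","side"): print(n,c,ctrl.landmark_of(n,c)[:1])
a,b=[cv2.imread(f"pics/{n}.png") for n in ("t4","s4")]
cv2.imwrite("pics/m4.png",np.hstack([cv2.resize(a,(400,400)),cv2.resize(b,(400,400))]))
E
```

```text
over 21.43 [0.6242 0.0251 0.0995] op 0.0591 gf 27.1 F [-0.1 -0.4  0. ]
down True 23.69 [0.6245 0.0255 0.0364] op 0.0598 gf 27.5 F [0.3 0.2 5.9]
open 24.07 [0.6236 0.0255 0.0353] op 0.0854 gf 0.0 F [ 0.3 -0.1 -0.4]
away 26.51 [ 0.5008 -0.198   0.2991] op 0.0852 gf 0.0 F [ 0.6  0.6 -0.9]
t4 crop origin 243 142
s4 crop origin 260 133
seat_ring top [{'position': [0.6249, 0.0268, 0.0102], 'score': 0.85}]
seat_ring side [{'position': [0.6243, 0.0251, 0.018], 'score': 0.38}]
cartridge top [{'position': [0.6264, 0.0314, 0.0192], 'score': 0.62}]
cartridge side [{'position': [0.6277, 0.0225, 0.0183], 'score': 0.94}]
```

View pics/m4.png

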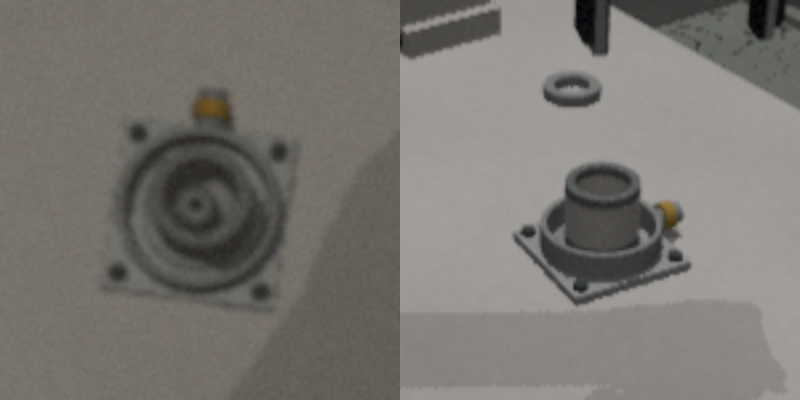

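The cartridge stands upright at (602,205) in the side view. In the top view the neck shows inside its hole at (196,204). Contact came at the expected height (TCP 0.0364), so I'll hand it in.

```bash
python3 -c "
from cell import ctrl
print(ctrl.hand_in())"
```

```text
the job is handed in; nothing more can be done
None
```

I handed the job in at about 26.5 s: the camera views show the ring flat in the bowl, neck up, with the wide cartridge upright over it, and the spare was never approached; no verdict came back.

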